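# Zero a burr grinder by feel, back off four clicks, refit its lid

### The arm

A 6-joint arm with a two-finger parallel gripper is mounted at the origin on the work surface. World frame = base frame: x ahead of the robot, y to its left, z up, the work surface at z = 0. Lengths are in m, angles in rad, forces in N, time in s.
With the tool pointing down it reaches from about 0.35 to 0.725 m from the base axis. Payload 4.3 kg.
Tool frame: the origin (TCP) lies midway between the tips of the shut fingers; the grasp point (between the pads) lies 19 mm behind it; z points along the fingers, y is the direction in which the jaws open and shut (so a half turn about z gives the same grasp; the last joint's range is limited). The gripper opens to 85 mm and grips with 20 to 120 N. Pads are 22 mm wide; open, the fingers measure 114 mm over their backs; the gripper's body (76 mm by 85 mm) begins 54 mm behind the grasp point. The pads swing forward as they close: fully open they stand 13 mm farther back than shut.
Start: joints at [-1.443, 0.377, 0.081, 1.274, 0, 1.46], TCP at [0.135, -0.559, 0.231] pointing down, gripper open.
Joint ranges: [-2.72, 2.72], [-0.84, 1.66], [-1.02, 1.22], [-1.77, 2.12], [-1.37, 1.28], [-3.14, 3.14]. Speed limits (rad/s): [2.57, 2.57, 3.14, 3.14, 3.14, 3.14].

### API

Orientations are given as [roll, pitch, yaw] about the fixed x, y, z axes, in that order (R = Rz(yaw) Ry(pitch) Rx(roll)).
In Python, from cell import * gives the robot as it stands. Calls block until the motion is done:
- reach(position, orientation): joint-space move of the TCP to a pose.
- move_linear(position, speed=0.15, orientation=None): straight line of the TCP; orientation=None keeps the orientation; speed is the mean speed in m/s.
- goto_joints(angles): joint-space move.
- set_gripper(opening, grip_force=None): finger opening in m; grip_force is the grip in N (None keeps the last); returns when the fingers have stopped.
- hold(seconds).
- solve_ik(position, orientation): joint angles nearest the present ones, or None.
- read_camera(name): name is "scene" or "side" or "wrist"; returns a dict with "image" (384x512x3 uint8, red, green, blue), "fovy" (degrees; the focal length in pixels is half the picture's height over the tangent of half this angle, whatever the lens; pixels are square), "cx", "cy" (the principal point, pixels), "dist" ([k1, k2, p1, p2, k3] as OpenCV has them; the pictures are not rectified), "extrinsics" (4x4, takes a point from world to camera coordinates); the wrist camera has in their place "T_tool_cam" (4x4, takes a point from camera to tool coordinates, whose origin is the TCP and whose axes are the flange's). Camera axes: x right, y down, z forward; pixel columns grow to the right and rows downward; lengths in m; the calibration is good to about 2 mm. A picture is of the moment at which its call begins: read the wrist's pose just before it. There is no depth.
A pose or a line that the arm cannot do raises MotionError and nothing moves.
- job_done(): hands the job in, once; it reports no verdict.
Readings, each from a call of its own:
- get_time(): time.
- get_qpos(): joint angles.
- get_joint_velocities(): joint speeds.
- get_joint_torque(): joint torques, N m.
- get_tcp_pos(): TCP position.
- get_orientation(): TCP orientation.
- get_wrist_force(): force on the tool from outside, world axes, zero at the start.
- get_wrist_torque(): the same for the moment, N m.
- get_finger_gap(): finger opening in m.
Only numpy, scipy, OpenCV 4.12 (cv2) and the standard library are available. Lean on these libraries where they do the work, as an engineer would, in place of code of your own. Each camera call takes 0.05 s, during which the arm holds its last target. There are 200 camera calls.

### The job

The coffee grinder has just been cleaned and its setting is lost: turn the adjusting ring clockwise, gently, until you feel the burrs just touch, without forcing them together, then back it off exactly four clicks. Then put the feed lid on the throat, fully home and flat, let go, and leave the drying rack, the jar and the spoon undisturbed.

Things in the scene. Friction and masses are not known exactly. Their poses are not given: they have to be found in the camera images.
- grinder: Grey burr grinder, fixed; origin on the worktop under the ring's axis, -x its front, z up. It reaches 120 mm in front of the axis, 80 behind, 65 to each side; its flat head is 165 mm high. Its ring clicks 20 times a turn (18 degrees each). Passing a click takes up to 0.2 N m; between clicks the ring pulls on to the next, and let go it settles on the nearest.
- ring (a point): Point on the axis of the upright adjusting ring, half-way up it, 191 mm above the worktop; fixed, does not turn. The ring is knurled steel without marks, 58 mm in diameter, 26 mm high, 13 mm clear above the head. Clockwise seen from above closes the burrs, anticlockwise opens them. It starts several clicks open; how many is not known.
- throat (a point): Centre of the mouth of the feed throat, a fixed steel tube standing 16 mm out of the ring on the same axis: outside 42 mm, bore 34 mm, 16 mm deep, mouth 220 mm above the worktop. z up.
- burr (a point): Point on the hidden burr carrier: at point ring when the burrs touch (zero, itself a click), 0.1 mm higher for each click open; its reading is far too coarse to use, count clicks. Turning clockwise on from zero, the torque jumps to 0.3 N m and rises by some 3 N m per rad; past about 0.5 N m, 0.12 rad beyond zero, the burrs are forced.
- lid_knob (a point): Centre of the feed lid's knob; the lid is loose, black, about 70 g, standing upright on the worktop. Knob 22 mm in diameter, 24 high, on a disc 72 in diameter and 5 thick whose top is 12 mm below this point; under it a spigot 30 in diameter, 12 long, its foot 29 mm below this point. Spigot fully home in the throat, disc on the tube: this point is 17 mm above point throat. z is the lid's axis.
- rack: White plastic drying rack, 250 by 260 mm, with two yellow plates and a navy divided plate leaning in its slots, about 195 mm high in all; loose, leave alone. Origin under its centre.
- jar: Glass jar with a steel screw-top lid, 80 mm in diameter, 125 mm high; loose, leave alone. Origin at the centre of its underside.
- spoon: Grey silicone spoon, 190 mm long, lying flat along its x; loose, leave alone. Origin under its middle.
Mind the look-alikes: they are no part of the job. What is meant by the part that bears lid_knob is not blue or green, and is the smaller of those in its own colour.

How it is judged:
By the outcome, as a careful person would: the job done as asked, in the order asked, and still so for the second after the job is handed in, with the robot touching nothing.
It also fails if it takes over 72 s, if anything falls off the work surface, if the arm or the gripper's body presses on something with over 40 N, if the wrist force passes 120 N, or if a joint passes its speed limit or range.

## Working session

There is one attempt and no reset: what is moved stays moved. The work goes in short steps, each a Python script; the robot and the scene stay as the last script left them, time stands still between calls to the robot, and variables do not carry over. Pictures are saved under pics/ and viewed, about 8 in all and at most 12, crops included, and the job is handed in when it is done.

```bash
mkdir -p pics; ls; python3 - <<'E'
from cell import *
import cv2,numpy as np
for n in("scene","side","wrist"):
    c=read_camera(n); cv2.imwrite(f"pics/{n}0.png",c["image"][:,:,::-1])
    print(n,c["fovy"],c["cx"],c["cy"],c["dist"]); print(np.round(c.get("extrinsics",c.get("T_tool_cam")),3))
a=[cv2.imread(f"pics/{n}0.png") for n in("scene","side")]
print(get_time(),get_tcp_pos(),get_orientation(),get_wrist_force(),get_wrist_torque())
E
```

```text
pics
scene 56.628205882494335 261.1563016594395 182.71616568708228 [-0.02345809  0.          0.          0.          0.        ]
[[ 0.204  0.979  0.016 -0.032]
 [ 0.651 -0.123 -0.749 -0.204]
 [-0.731  0.163 -0.662  1.327]
 [ 0.     0.     0.     1.   ]]
side 55.99084118911783 255.75574922617022 192.07994995429218 [-0.0445815  0.         0.         0.         0.       ]
[[-0.888 -0.459  0.019  0.38 ]
 [-0.267  0.482 -0.834  0.292]
 [ 0.374 -0.746 -0.551  0.83 ]
 [ 0.     0.     0.     1.   ]]
wrist 64.32304938409449 252.37025783496514 189.5355506101309 [-0.05691181  0.          0.          0.          0.        ]
[[ 0.001 -0.961 -0.276  0.07 ]
 [ 1.     0.001  0.001 -0.   ]
 [-0.001 -0.276  0.961 -0.142]
 [ 0.     0.     0.     1.   ]]
0.15 [ 0.13540563 -0.55831861  0.2305623 ] [-3.14002864e+00 -2.08187149e-04  2.37811145e-01] [-0.26225796 -0.09738027  0.17002962] [ 0.04153361  0.02496443 -0.0332628 ]
```

View pics/scene0.png

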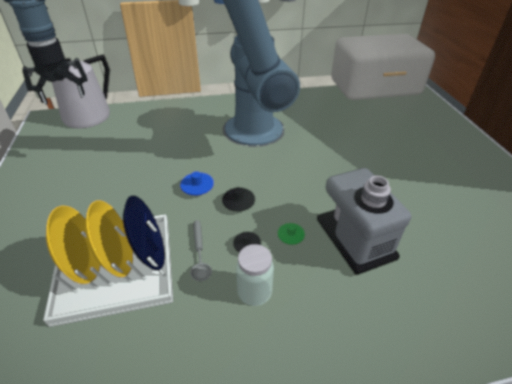

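View pics/side0.png

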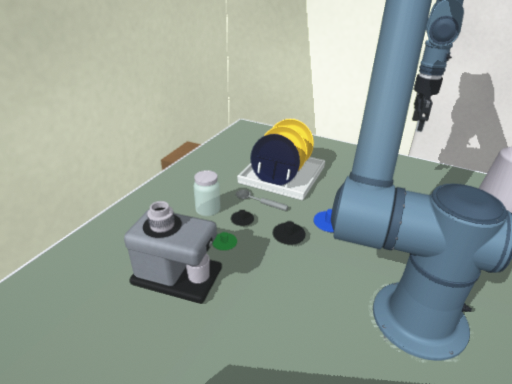

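The scene view shows the grinder with its throat at about (377,184), the small black lid at (247,242) just behind the jar (255,275), and the larger look-alike at (238,199). The side view shows the small lid at (242,217), the throat mouth at (160,210) and the jar at (207,193). Next I'll get rough positions from these pixels.

```bash
cat > h.py <<'E'
from cell import *
import cv2,numpy as np
from scipy.spatial.transform import Rotation as R
def cam(n):
    """picture + camera-to-world matrix"""
    if n=="wrist":
        T=np.eye(4);T[:3,3]=get_tcp_pos();T[:3,:3]=R.from_euler("xyz",get_orientation()).as_matrix()
        c=read_camera(n);c["Twc"]=T@np.array(c["T_tool_cam"])
    else:
        c=read_camera(n);c["Twc"]=np.linalg.inv(c["extrinsics"])
    f=192/np.tan(np.radians(c["fovy"])/2)
    c["K"]=np.array([[f,0,c["cx"]],[0,f,c["cy"]],[0,0,1]]);c["dist"]=np.array(c["dist"],float)
    return c
def onplane(c,px,z):
    u=cv2.undistortPoints(np.array(px,float).reshape(-1,1,2),c["K"],c["dist"]).reshape(-1,2)
    d=np.c_[u,np.ones(len(u))]@c["Twc"][:3,:3].T;o=c["Twc"][:3,3]
    return o+d*((z-o[2])/d[:,2])[:,None]
def project(c,P):
    M=np.linalg.inv(c["Twc"])
    return cv2.projectPoints(np.array(P,float).reshape(-1,1,3),cv2.Rodrigues(M[:3,:3])[0],M[:3,3],c["K"],c["dist"])[0].reshape(-1,2)
def save(img,name,s=1):
    cv2.imwrite("pics/"+name,cv2.resize(img[:,:,::-1],None,fx=s,fy=s,interpolation=cv2.INTER_CUBIC))
E
python3 - <<'E'
from h import *
s,d=cam("scene"),cam("side")
print("throat",onplane(s,[(377,183)],.22),onplane(d,[(160,210)],.22))
print("lid disc",onplane(s,[(247,243)],.015),onplane(d,[(242,218)],.015))
print("biglid",onplane(s,[(238,199)],.015),onplane(d,[(289,233)],.015))
print("jar lid",onplane(s,[(256,258)],.125),onplane(d,[(206,178)],.125))
print("grinder base corners",onplane(s,[(318,215),(353,268),(398,250)],0),onplane(d,[(133,280),(207,296),(220,267)],0))
print("spoon",onplane(s,[(198,222),(201,270)],0),"rack",onplane(s,[(45,320),(172,297),(168,217)],0))
E
```

```text
throat [[0.59861051 0.16015196 0.22      ]] [[0.57799412 0.17723213 0.22      ]]
lid disc [[ 0.54328443 -0.11783831  0.015     ]] [[ 0.5362099 -0.1172879  0.015    ]]
biglid [[ 0.38109261 -0.11516019  0.015     ]] [[ 0.3809993  -0.12065111  0.015     ]]
jar lid [[ 0.67307318 -0.12096728  0.125     ]] [[ 0.65811293 -0.11285461  0.125     ]]
grinder base corners [[0.47142516 0.09676813 0.        ]
 [0.65724829 0.12413109 0.        ]
 [0.62842575 0.25981384 0.        ]] [[0.66243237 0.22463024 0.        ]
 [0.4690344  0.17750441 0.        ]
 [0.49317782 0.07949193 0.        ]]
spoon [[ 0.43433888 -0.23433928  0.        ]
 [ 0.59148306 -0.23891684  0.        ]] rack [[ 0.65615156 -0.57704758  0.        ]
 [ 0.65146661 -0.30890901  0.        ]
 [ 0.40013022 -0.31423829  0.        ]]
```

```bash
python3 - <<'E'
from h import *
for p in ([.54,-.118,.22],[.588,.168,.32]):
    for y in np.arange(-3,3.2,.5):
        q=solve_ik(p,[np.pi,0,y]); print(p,round(y,2),None if q is None else np.round(q,2))
p=get_tcp_pos(); move_linear([p[0],p[1],.33],.2)
def look(p,y,n):
    reach(p,[np.pi,0,y]); c=cam("wrist"); save(c["image"],n); np.save("pics/"+n+".npy",c["Twc"]); return c
try:
    look([.54,-.118,.20],np.pi-.3,"lid.png")
except MotionError as e: print(e); look([.54,-.118,.20],0,"lid.png")
t=get_tcp_pos(); move_linear([t[0],t[1],.34],.25)
look([.588,.168,.34],get_orientation()[2],"thr.png")
print(get_time(),get_qpos(),get_orientation())
a=np.hstack([cv2.imread("pics/lid.png"),cv2.imread("pics/thr.png")]); cv2.imwrite("pics/both.png",cv2.resize(a,(800,300)))
E
```

```text
[0.54, -0.118, 0.22] -3.0 [-0.33  0.33 -0.01  1.23  0.   -0.47]
[0.54, -0.118, 0.22] -2.5 [-0.33  0.33 -0.01  1.23  0.   -0.97]
[0.54, -0.118, 0.22] -2.0 [-0.33  0.33 -0.01  1.23  0.   -1.47]
[0.54, -0.118, 0.22] -1.5 [-0.33  0.33 -0.01  1.23  0.   -1.97]
[0.54, -0.118, 0.22] -1.0 [-0.33  0.33 -0.01  1.23  0.   -2.47]
[0.54, -0.118, 0.22] -0.5 [-0.33  0.33 -0.01  1.23  0.   -2.97]
[0.54, -0.118, 0.22] 0.0 [-0.33  0.33 -0.01  1.23  0.    2.81]
[0.54, -0.118, 0.22] 0.5 [-0.33  0.33 -0.01  1.23  0.    2.31]
[0.54, -0.118, 0.22] 1.0 [-0.33  0.33 -0.01  1.23  0.    1.81]
[0.54, -0.118, 0.22] 1.5 [-0.33  0.33 -0.01  1.23  0.    1.31]
[0.54, -0.118, 0.22] 2.0 [-0.33  0.33 -0.01  1.23  0.    0.81]
[0.54, -0.118, 0.22] 2.5 [-0.33  0.33 -0.01  1.23  0.    0.31]
[0.54, -0.118, 0.22] 3.0 [-0.33  0.33 -0.01  1.23  0.   -0.19]
[0.588, 0.168, 0.32] -3.0 [0.17 0.46 0.44 1.55 0.   0.03]
[0.588, 0.168, 0.32] -2.5 [ 0.17  0.46  0.44  1.55  0.   -0.47]
[0.588, 0.168, 0.32] -2.0 [ 0.17  0.46  0.44  1.55  0.   -0.97]
[0.588, 0.168, 0.32] -1.5 [ 0.17  0.46  0.44  1.55  0.   -1.47]
[0.588, 0.168, 0.32] -1.0 [ 0.17  0.46  0.44  1.55  0.   -1.97]
[0.588, 0.168, 0.32] -0.5 [ 0.17  0.46  0.44  1.55  0.   -2.47]
[0.588, 0.168, 0.32] 0.0 [ 0.17  0.46  0.44  1.55  0.   -2.97]
[0.588, 0.168, 0.32] 0.5 [0.17 0.46 0.44 1.55 0.   2.82]
[0.588, 0.168, 0.32] 1.0 [0.17 0.46 0.44 1.55 0.   2.32]
[0.588, 0.168, 0.32] 1.5 [0.17 0.46 0.44 1.55 0.   1.82]
[0.588, 0.168, 0.32] 2.0 [0.17 0.46 0.44 1.55 0.   1.32]
[0.588, 0.168, 0.32] 2.5 [0.17 0.46 0.44 1.55 0.   0.82]
[0.588, 0.168, 0.32] 3.0 [0.17 0.46 0.44 1.55 0.   0.32]
5.0083 [ 1.72393127e-01  4.74496412e-01  5.09271355e-01  1.60614219e+00
 -5.99350919e-04  4.74914959e-01] [-3.14079857e+00 -2.33679401e-04  2.83907090e+00]
```

View pics/both.png

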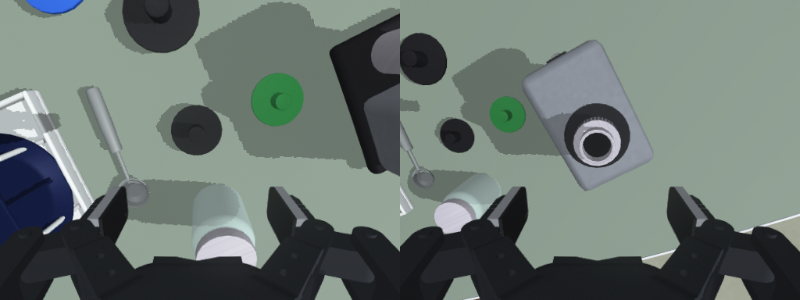

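The left half shows the lid at about (252,166) in full-picture pixels, with the jar below it and the camera away from it. The right half shows the grinder with the throat bore at about (252,186). I'll crop both and extract contours.

```bash
python3 - <<'E'
from h import *
c=cam("wrist"); 
img=c["image"]; g=cv2.cvtColor(img,cv2.COLOR_RGB2GRAY)
def blobs(c,mask,name,z):
    for k in cv2.findContours(mask,cv2.RETR_LIST,cv2.CHAIN_APPROX_NONE)[0]:
        if cv2.contourArea(k)<300: continue
        (x,y),ax,an=cv2.fitEllipse(k)
        if abs(x-252)<60 and abs(y-176)<60: print(name,np.round((x,y),1),np.round(ax,1),cv2.contourArea(k),onplane(c,[(x,y)],z))
for t in (40,60,80): blobs(c,(g<t).astype(np.uint8),f"dark{t}",.22)
for t in (150,170,190): blobs(c,(g>t).astype(np.uint8),f"bright{t}",.22)
l=cv2.imread("pics/lid.png")[:,:,::-1]; d=dict(c); d["Twc"]=np.load("pics/lid.png.npy"); gl=cv2.cvtColor(l,cv2.COLOR_RGB2GRAY)
for t in (50,60,75): blobs(d,(gl<t).astype(np.uint8),f"lid{t}",.017)
a=cv2.resize(img[120:250,190:320,::-1],(400,400),interpolation=cv2.INTER_CUBIC);b=cv2.resize(l[100:230,190:320,::-1],(400,400),interpolation=cv2.INTER_CUBIC)
cv2.imwrite("pics/crops.png",np.hstack([a,b]))
E
```

```text
dark40 [251.8 184.8] [28.8 33.2] 748.5 [[0.58835014 0.16547117 0.22      ]]
dark40 [220.5 171.9] [19.2 44.4] 375.0 [[0.56897519 0.14267383 0.22      ]]
dark60 [252.1 184.7] [29.9 33.9] 793.0 [[0.58839166 0.1656965  0.22      ]]
dark60 [252.1 180.7] [62.4 63.9] 3134.0 [[0.58487094 0.16685518 0.22      ]]
dark60 [251.9 172.8] [80.5 82.4] 5212.0 [[0.57792182 0.16875708 0.22      ]]
dark80 [252.1 184.9] [30.3 34.3] 813.5 [[0.58852852 0.16569456 0.22      ]]
dark80 [252.2 181.2] [61.7 62.5] 3024.0 [[0.58531493 0.16680002 0.22      ]]
dark80 [251.9 172.7] [81.2 83.2] 5301.5 [[0.57784091 0.1688138  0.22      ]]
bright150 [252.3 187.1] [37.8 39. ] 1155.5 [[0.59053571 0.16523015 0.22      ]]
bright150 [302.9 184.4] [27.6 49.1] 641.0 [[0.60151502 0.20896308 0.22      ]]
bright150 [253.6 183.9] [53.4 55.5] 2232.5 [[0.58807756 0.16718997 0.22      ]]
bright170 [252.4 187.3] [38.2 39.3] 1178.5 [[0.59069103 0.16525796 0.22      ]]
bright170 [254.7 184.4] [51.4 54.9] 2108.5 [[0.58873752 0.16802438 0.22      ]]
bright190 [252.9 188.1] [40.6 41.6] 1324.0 [[0.59160072 0.16545915 0.22      ]]
bright190 [254.9 184.4] [49.8 55. ] 2000.5 [[0.58883745 0.1681944  0.22      ]]
lid50 [250.9 166.8] [60.9 63.1] 3008.0 [[ 0.53712042 -0.11994074  0.017     ]]
lid60 [250.8 166.3] [62.5 63.4] 3113.5 [[ 0.53655684 -0.11987065  0.017     ]]
lid75 [251.  166.2] [63.1 64.1] 3174.0 [[ 0.53655706 -0.11972353  0.017     ]]
```

View pics/crops.png

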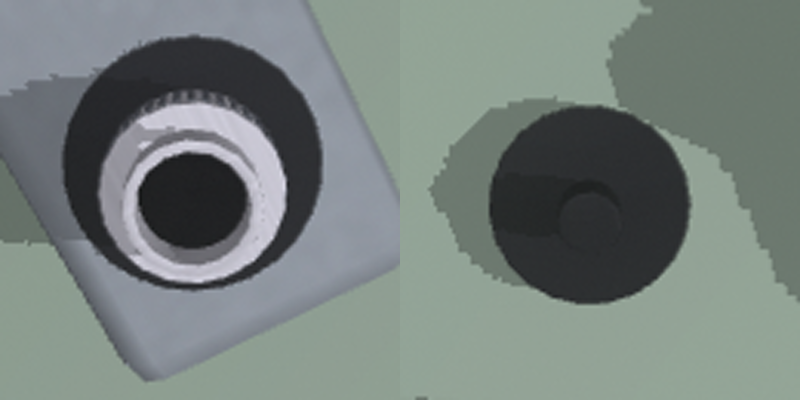

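```bash
python3 - <<'E'
from h import *
def meas(c):
    g=cv2.cvtColor(c["image"],cv2.COLOR_RGB2GRAY)
    for nm,m in(("br",g>150),("dk",g<60)):
        for k in cv2.findContours(m.astype(np.uint8),cv2.RETR_LIST,cv2.CHAIN_APPROX_NONE)[0]:
            if cv2.contourArea(k)<500: continue
            (x,y),ax,an=cv2.fitEllipse(k)
            if abs(x-252)<60 and abs(y-180)<50 and max(ax)<100: print(nm,np.round((x,y),1),np.round(ax,1),[np.round(onplane(c,[(x,y)],z)[0,:2],4) for z in(.22,.204,.178,.166)])
meas(cam("wrist"))
q=list(get_qpos()); q[5]=3.0; goto_joints(q); 
c=cam("wrist"); meas(c); save(c["image"],"thr2.png"); print(get_time(),get_tcp_pos(),get_orientation())
E
```

```text
br [252.3 186.9] [37.8 39. ] [array([0.5906, 0.1652]), array([0.5948, 0.1639]), array([0.6017, 0.1617]), array([0.6049, 0.1607])]
br [302.5 184.9] [27.4 49.4] [array([0.6021, 0.2085]), array([0.6071, 0.2097]), array([0.6152, 0.2119]), array([0.6189, 0.2128])]
br [254.  183.7] [53.4 55.6] [array([0.5882, 0.1675]), array([0.5923, 0.1663]), array([0.599 , 0.1643]), array([0.6021, 0.1634])]
dk [252.1 184.6] [29.7 34. ] [array([0.5885, 0.1656]), array([0.5926, 0.1643]), array([0.5993, 0.1622]), array([0.6024, 0.1612])]
dk [252.2 180.5] [62.3 63.8] [array([0.5849, 0.1668]), array([0.5889, 0.1656]), array([0.5952, 0.1636]), array([0.5981, 0.1626])]
dk [251.9 172.6] [80.5 82.3] [array([0.578 , 0.1687]), array([0.5815, 0.1676]), array([0.5871, 0.1658]), array([0.5897, 0.1649])]
br [254.4 179.8] [37.3 39.5] [array([0.5919, 0.1653]), array([0.5881, 0.164 ]), array([0.5819, 0.1617]), array([0.5791, 0.1607])]
br [254.3 175.2] [58.  58.9] [array([0.5959, 0.1668]), array([0.5923, 0.1655]), array([0.5865, 0.1634]), array([0.5838, 0.1624])]
br [237.  131.1] [54.1 72.1] [array([0.6279, 0.1927]), array([0.6263, 0.193 ]), array([0.6237, 0.1935]), array([0.6224, 0.1937])]
dk [254.6 177.8] [30.3 34.3] [array([0.5937, 0.1657]), array([0.59  , 0.1644]), array([0.584 , 0.1622]), array([0.5812, 0.1612])]
dk [254.4 174.1] [63.  64.3] [array([0.5969, 0.167 ]), array([0.5934, 0.1657]), array([0.5877, 0.1636]), array([0.585 , 0.1627])]
dk [254.5 166.9] [80.8 83.1] [array([0.603 , 0.1689]), array([0.5999, 0.1678]), array([0.5948, 0.1659]), array([0.5925, 0.165 ])]
7.3167 [0.58819599 0.1663365  0.340057  ] [3.14132039e+00 1.36438093e-04 3.13813276e-01]
```

```bash
python3 - <<'E'
from h import *
o=[np.pi,0,get_orientation()[2]]
move_linear([.5912,.1654,.24],.15,o); print("tare",get_wrist_force(),get_wrist_torque())
move_linear([.5912,.1654,.171],.08,o); print(get_wrist_force(),get_wrist_torque())
set_gripper(.05,35); hold(.2)
print(get_finger_gap(),get_wrist_force(),get_wrist_torque(),get_tcp_pos(),get_qpos())
q=list(get_qpos())
t=get_time()
for i in range(8):
    q[5]-=np.radians(1.5); goto_joints(q); print(round(get_time(),3),np.round(get_wrist_torque(),3),round(get_qpos()[5],4),round(q[5],4))
E
```

```text
tare [ 0.03833511 -0.14394691  0.10049527] [-0.01608436 -0.01558359  0.04674816]
[ 0.23143572  0.62337821 -0.10263206] [ 0.02088943 -0.02854324  0.00342039]
0.05698687003203945 [-1.14671675 -2.09097439  6.35942614] [-0.49543136  0.0932234  -0.03013498] [0.59178752 0.16503328 0.1719209 ] [ 1.69225067e-01  4.76947046e-01  7.97730018e-02  1.17201986e+00
 -9.40166824e-04  2.99728439e+00]
9.967 [-0.175  0.074 -0.097] 2.9718 2.9711
10.217 [-0.242  0.077 -0.082] 2.9456 2.9449
10.467 [-0.187  0.131 -0.026] 2.9195 2.9187
10.717 [-0.233  0.137  0.015] 2.8933 2.8926
10.967 [-0.176  0.115  0.043] 2.8672 2.8664
11.217 [-0.181  0.164  0.055] 2.841 2.8402
11.467 [-0.17   0.165  0.058] 2.8148 2.814
11.717 [-0.129  0.207  0.071] 2.7886 2.7878
```

```bash
cat > turn.py <<'E'
from h import *
def turn(step,n,thr=.27):
    q=list(get_qpos()); log=[]
    for i in range(n):
        q[5]+=np.radians(step); 
        if abs(q[5])>3.1: print("range"); break
        goto_joints(q); tz=np.mean([get_wrist_torque()[2] for _ in range(3)]); log.append((round(np.degrees(q[5]),1),round(tz,3)))
        if thr and abs(tz)>thr: print("HIT"); break
    print(*log); print(get_time(),get_qpos()[5],get_wrist_force(),get_wrist_torque(),get_tcp_pos(),get_finger_gap())
E
python3 -c "
from turn import *
turn(-2.5,24)"
```

```text
(np.float64(157.3), np.float64(0.113)) (np.float64(154.8), np.float64(0.188)) (np.float64(152.3), np.float64(-0.079)) (np.float64(149.8), np.float64(0.003)) (np.float64(147.3), np.float64(0.048)) (np.float64(144.8), np.float64(0.001)) (np.float64(142.3), np.float64(0.127)) (np.float64(139.8), np.float64(0.085)) (np.float64(137.3), np.float64(0.165)) (np.float64(134.8), np.float64(-0.07)) (np.float64(132.3), np.float64(-0.037)) (np.float64(129.8), np.float64(0.019)) (np.float64(127.3), np.float64(0.02)) (np.float64(124.8), np.float64(0.102)) (np.float64(122.3), np.float64(0.066)) (np.float64(119.8), np.float64(0.169)) (np.float64(117.3), np.float64(-0.017)) (np.float64(114.8), np.float64(-0.081)) (np.float64(112.3), np.float64(-0.043)) (np.float64(109.8), np.float64(0.049)) (np.float64(107.3), np.float64(0.036)) (np.float64(104.8), np.float64(0.136)) (np.float64(102.3), np.float64(0.186)) (np.float64(99.8), np.float64(0.089))
17.7167 1.7426724343779132 [-2.43773005  2.145596    5.29122216] [0.31294017 0.61195453 0.08919023] [0.59159783 0.16517212 0.17194702] 0.05727605336962719
```

```bash
python3 -c "
from turn import *
turn(-2.5,40,.25)" | sed 's/np.float64//g'
```

```text
HIT
((97.3), (-0.053)) ((94.8), (-0.043)) ((92.3), (-0.004)) ((89.8), (0.035)) ((87.3), (0.053)) ((84.8), (0.1)) ((82.3), (0.125)) ((79.8), (-0.092)) ((77.3), (-0.044)) ((74.8), (0.031)) ((72.3), (0.052)) ((69.8), (0.08)) ((67.3), (0.133)) ((64.8), (0.194)) ((62.3), (-0.061)) ((59.8), (-0.027)) ((57.3), (0.024)) ((54.8), (0.022)) ((52.3), (0.075)) ((49.8), (0.18)) ((47.3), (0.216)) ((44.8), (-0.115)) ((42.3), (-0.686))
23.4667 0.7416988574264755 [ 0.22032087 -2.51902765  2.35512287] [-0.44751805 -0.21121188 -0.68609081] [0.59262233 0.16429828 0.17198521] 0.05720270240819104
```

```bash
python3 -c "
from h import *
for i in range(4): print(get_time(),np.round(get_wrist_torque(),3),np.round(get_wrist_force(),2),np.round(get_joint_torque(),3),np.round(get_qpos(),4),np.round(get_tcp_pos(),4)); hold(.1)
"
```

```text
23.4667 [-0.448 -0.211 -0.686] [ 0.22 -2.52  2.36] [  2.15  -49.029  25.364   0.199   0.678  -0.739] [ 0.1686  0.4772  0.0803  1.1711 -0.0026  0.7417] [0.5926 0.1643 0.172 ]
23.5667 [-0.508 -0.436 -0.877] [ 1.99 -3.69  1.46] [  2.866 -49.255  25.148   0.533   0.943  -0.848] [ 0.1687  0.4772  0.0803  1.1712 -0.0026  0.741 ] [0.5926 0.1643 0.172 ]
23.6667 [-0.659 -0.517 -0.976] [ 2.31 -3.79  0.8 ] [  3.543 -49.484  24.931   0.866   1.207  -0.932] [ 0.1687  0.4772  0.0803  1.1712 -0.0025  0.7405] [0.5926 0.1643 0.172 ]
23.7667 [-0.861 -0.742 -0.936] [ 3.06 -4.59  1.54] [  4.13  -49.687  24.739   1.161   1.443  -0.983] [ 0.1687  0.4771  0.0803  1.1712 -0.0025  0.7401] [0.5926 0.1644 0.172 ]
```

I misread the sign of joint 6. I have been turning anticlockwise, 7 clicks open with no slip (detents every 18° from the 171.7° grip), and I am now against the open end-stop. I'll relieve that at once, regrip at the other end of joint 6, and turn the right way.

```bash
python3 - <<'E'
from h import *
q=list(get_qpos()); q[5]=np.radians(45.7); goto_joints(q); hold(.1); print(np.round(get_wrist_torque(),3),get_orientation())
set_gripper(.085); q=list(get_qpos()); print(get_time())
q[5]=-3.05; goto_joints(q); o=[np.pi,0,get_orientation()[2]]
move_linear([.5912,.1652,.172],.05,o); print(get_time(),get_orientation(),get_wrist_torque())
set_gripper(.05,35); hold(.1)
print(get_finger_gap(),np.round(get_wrist_force(),2),np.round(get_wrist_torque(),3),get_qpos()[5],get_time())
q=list(get_qpos()); a0=q[5]; np.save("a0.npy",a0); q[5]=a0+np.radians(4); goto_joints(q)
print(get_orientation()[2],get_wrist_torque()[2],get_time())
q[5]=a0+np.radians(10); goto_joints(q);print(get_wrist_torque()[2])
E
```

```text
[-0.663 -0.382  0.06 ] [-3.14150371  0.00407077  2.51458819]
24.6167
28.075 [-3.14154490e+00  4.21022368e-05  7.72604740e-02] [ 0.06045533  0.00493078 -0.04653749]
0.05711381777787342 [-1.03 -0.53  3.13] [-0.443  0.204  0.018] -3.0497605910132886 28.55
0.00907130810845369 0.03897362361308265 28.8
-0.028627421270999542
```

```bash
sed -i 's/log.append.*/log.append((round(float(np.degrees(q[5]-np.load("a0.npy")))%18,1),round(float(tz),3)))/' turn.py; python3 -c "
from turn import *
turn(2.5,11,.27)"
```

```text
(12.3, -0.076) (14.8, -0.083) (17.3, -0.186) (1.8, 0.092) (4.3, 0.049) (6.8, 0.011) (9.3, -0.072) (11.8, -0.117) (14.3, -0.141) (16.8, -0.206) (1.3, 0.104)
31.8 -2.4006973954641473 [-0.6166445   0.61858396  1.43180448] [-0.03235569  0.12539998  0.1036699 ] [0.59125326 0.16507005 0.17236514] 0.057168052417854706
```

```bash
python3 - <<'E'
from h import *
a0=float(np.load("a0.npy")); q=list(get_qpos())
def go(rel):
    q[5]=a0+np.radians(rel); goto_joints(q); t=get_wrist_torque()[2]; print(round(rel,1),round(t,3),end="; "); return t
go(6*18+16.8)
hit=False
for k in range(7,19):
    for ph in (1.2,2.8):
        if a0+np.radians(18*k+ph)>3.1: print("range"); break
        if go(18*k+ph)>.24: hit=True; break
    if hit: print("HIT",k,ph); break
    if a0+np.radians(18*k+17)>3.1: break
    go(18*k+16.8)
print(get_time(),get_qpos()[5],np.round(get_wrist_force(),2),np.round(get_wrist_torque(),3),np.round(get_joint_torque(),2))
E
```

```text
124.8 -0.115; 127.2 0.164; 128.8 0.068; 142.8 -0.197; 145.2 0.078; 146.8 0.08; 160.8 -0.22; 163.2 0.052; 164.8 0.053; 178.8 -0.271; 181.2 0.074; 182.8 0.089; 196.8 -0.186; 199.2 0.06; 200.8 0.065; 214.8 -0.179; 217.2 0.19; 218.8 0.284; HIT 12 2.8
37.875 0.7586659945262938 [ 4.72  0.59 -3.26] [ 0.415 -1.171  0.284] [  0.35 -51.9   24.85   2.46  -0.16   0.32]
```

```bash
python3 - <<'E'
from h import *
a0=float(np.load("a0.npy")); q=list(get_qpos())
def go(rel):
    q[5]=a0+np.radians(rel); goto_joints(q); print(round(rel,1),round(get_wrist_torque()[2],3),round(float(np.degrees(get_qpos()[5]-a0)),2),end="; ")
hold(.1); print(get_wrist_torque()[2],np.degrees(get_qpos()[5]-a0))
for r in (216,200,196.5,182,178.5,164,160.5,147,142,144): go(r)
hold(.1); print(get_time(),np.round(get_wrist_torque(),3))
set_gripper(.085); p=get_tcp_pos(); print(np.round(p,4)); move_linear([.5912,.1652,.26],.2); print(get_time(),get_qpos())
E
```

```text
0.3565192273551172 218.20353542909274
216 0.004 215.76; 200 0.151 200.07; 196.5 -0.026 196.64; 182 0.195 182.07; 178.5 -0.087 178.61; 164 0.199 164.07; 160.5 -0.049 160.61; 147 0.183 147.08; 142 -0.065 142.11; 144 -0.053 144.12; 40.9833 [ 0.798 -0.639 -0.033]
[0.5911 0.1646 0.1723]
41.975 [ 1.69788944e-01  4.57318860e-01  2.74373540e-01  1.38710924e+00
 -1.33726680e-03 -5.35705073e-01]
```

Contact was unmistakable at click 12: 0.19, then 0.28, then 0.36 N m against about 0.07 at the earlier clicks. The back-off crossed four click edges (198, 180, 162 and 144°). Now the lid.

```bash
python3 - <<'E'
from h import *
o=[np.pi,0,np.pi]; x,y=.537,-.1198
reach([x,y,.22],o); set_gripper(.055)
move_linear([x,y,.06],.2); print("free",np.round(get_wrist_force(),2))
move_linear([x,y,.0195],.06); print(np.round(get_wrist_force(),2),get_tcp_pos())
set_gripper(.015,40); print(get_finger_gap(),np.round(get_wrist_force(),2),get_time())
move_linear([x,y,.30],.22); c=cam("wrist"); save(c["image"],"held.png"); np.save("held.npy",c["Twc"])
print(get_finger_gap(),np.round(get_wrist_force(),2),get_time(),get_tcp_pos(),get_orientation())
g=cv2.cvtColor(c["image"],cv2.COLOR_RGB2GRAY)
print(project(c,[get_tcp_pos()+np.array([dx,dy,-.0025]) for dx,dy in((0,0),(-.036,0),(.036,0),(0,.036),(0,-.036))]).round(1))
E
```

```text
free [ 0.83 -0.12  0.67]
[ 0.36 -0.44 -0.  ] [ 0.53712947 -0.11983956  0.01956716]
0.020406139747092395 [-0.67  0.7   3.86] 45.6833
0.020544812214498345 [-0.58 -0.42 -1.09] 47.1583 [ 0.5362952  -0.11957318  0.29861614] [ 3.14073620e+00 -2.48016582e-03  3.14153694e+00]
[[252.7 242.5]
 [252.7 175.2]
 [252.6 301.3]
 [321.5 242.4]
 [183.8 242.3]]
```

View pics/held.png

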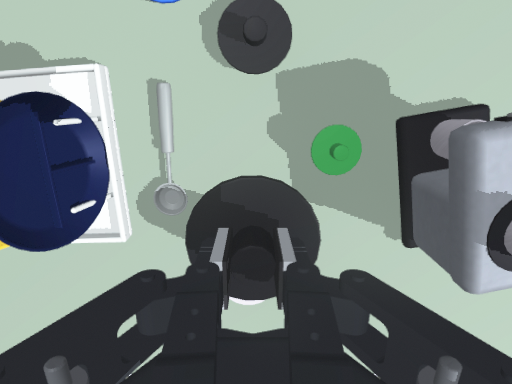

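The lid is held centred and level. Its outline (left 186, right 321, top 175) matches the predicted 184, 321 and 175. Next I'll place it.

```bash
python3 - <<'E'
from h import *
o=[np.pi,0,np.pi]; x,y=.5912,.1653
reach([x,y,.30],o); move_linear([x,y,.252],.12,o); f0=np.array(get_wrist_force()); print(f0.round(2),get_tcp_pos().round(4) if hasattr(get_tcp_pos(),'round') else get_tcp_pos())
for z in (.241,.2365,.232,.2305,.229,.228,.227,.226,.225):
    move_linear([x,y,z],.04); f=np.array(get_wrist_force())-f0; print(z,f.round(2),np.round(get_tcp_pos(),4),round(get_time(),2))
    if f[2]>4: break
E
```

```text
[-0.41 -0.04 -0.86] [0.5913 0.1643 0.2524]
0.241 [0.19 0.04 0.03] [0.591  0.1653 0.2409] 49.25
0.2365 [0.41 0.75 0.27] [0.591  0.1653 0.2362] 49.51
0.232 [ 0.45 -0.4   0.45] [0.591  0.1653 0.2316] 49.77
0.2305 [ 0.32 -0.53 -0.32] [0.5912 0.1653 0.2304] 50.02
0.229 [0.82 0.37 0.66] [0.5912 0.1653 0.2289] 50.27
0.228 [ 1.31 -0.53  1.11] [0.5913 0.1653 0.2281] 50.52
0.227 [-1.8   0.8   6.01] [0.5913 0.1653 0.2281] 50.77
```

```bash
python3 - <<'E'
from h import *
x,y=.5912,.1653
hold(.1); set_gripper(.06); move_linear([x,y,.33],.2)
w=cam("wrist"); s=cam("scene"); d=cam("side"); print(get_time(),np.round(get_wrist_force(),2))
P=[[x,y,.249]]+[[x+.036*np.cos(a),y+.036*np.sin(a),.225] for a in np.arange(0,6.28,np.pi/4)]
out=[]
for c,h in((w,60),(s,40),(d,40)):
    im=c["image"].copy(); p=project(c,P)
    for k in p: im[int(round(k[1])),int(round(k[0]))]=(255,0,0)
    u,v=p[0].astype(int); out.append(cv2.resize(im[v-h:v+h,u-h:u+h,::-1],(260,260),interpolation=cv2.INTER_NEAREST))
cv2.imwrite("pics/chk.png",np.hstack(out))
g=cv2.cvtColor(w["image"],cv2.COLOR_RGB2GRAY)
for k in cv2.findContours((g<60).astype(np.uint8),cv2.RETR_LIST,cv2.CHAIN_APPROX_NONE)[0]:
    if 2000<cv2.contourArea(k)<12000: (a,b),ax,_=cv2.fitEllipse(k); print(a,b,ax,onplane(w,[(a,b)],.225))
# neighbours: moved since the first scene picture?
a0=cv2.imread("pics/scene0.png")[:,:,::-1]; df=np.abs(a0.astype(int)-s["image"]).max(2)
print("jar/rack/spoon diff px",[(int((df[r]>40).sum())) for r in (np.s_[248:305,235:275],np.s_[190:320,45:172],np.s_[220:280,188:212])])
cv2.imwrite("pics/scene1.png",s["image"][:,:,::-1])
E
```

```text
52.1417 [0.89 0.37 0.39]
251.90953063964844 178.63929748535156 (86.46540069580078, 98.7217025756836) [[0.5822071  0.16472797 0.225     ]]
jar/rack/spoon diff px [37, 70, 16]
```

View pics/chk.png

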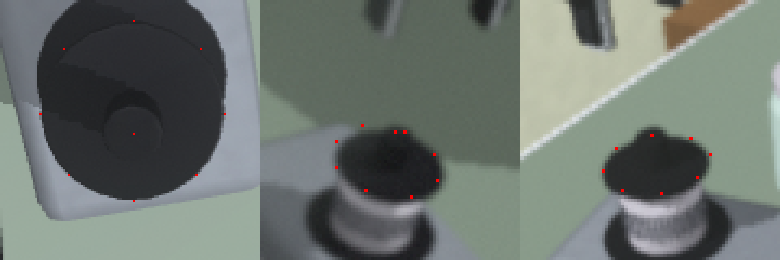

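The lid sits flat and home: its rim and knob match the predicted home points in the wrist view and within 2–3 mm in the scene and side views. The jar, rack and spoon differ by only a few pixels. I'm handing it in.

```bash
python3 -c "
from cell import *
job_done(); print(get_time())"
```

```text
the job is handed in; nothing more can be done
the job is handed in; nothing more can be done
```

The ring is set four clicks back from burr touch, the lid is on the throat, and I handed the job in at about 52 s of the 72 s allowed.

- **Wrong way first:** I misread the sign of joint 6 and began by turning the ring anticlockwise. It went 7 clicks further open until it met the open end-stop. The torque there reached about 1 N m before I relieved it. The burrs were not loaded by this. I then regripped and turned clockwise.
- **Burr touch:** This came at the 12th click clockwise, about 2° past the click. The torque there was 0.19, then 0.28, and at most 0.36 N m, against about 0.07 at most of the earlier clicks. That is below the 0.5 N m forcing limit.
- **Back-off:** I turned back 72°, then released the ring on the click. The torque changed sign at each of the four clicks (at 198, 180, 162 and 144° of turn), and I saw no sign of slipping. I did not check the ring again after letting go.
- **Lid:** I took the smaller black lid by its knob and lowered it until it met the tube at 6 N. That was 0.6 mm above the height I expected, within the uncertainty of the grip. After release, its rim and knob matched the predicted home position in the wrist picture, and to within about 2–3 mm in the scene and side pictures. It looked flat in all three.
- **One check gave nothing:** An automatic ellipse fit of the lid's rim failed because it merged the rim with the black collar on the grinder head. I relied on the overlaid pictures instead.
- **Rack, jar and spoon:** Only 70, 37 and 16 pixels in their areas differ from the first picture. I take that to be shadow and the missing lid, but I did not look at it closely.

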